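Tamp the canister's inner plate home and close it

TASK

Take the broad tamper from its board and press the crooked inner plate of the steel canister squarely down with it until it bottoms out level, holding it there for about a second. Then stand the tamper back upright on its board, and last put the wooden lid on the canister, plug fully in and flush. Leave the narrow tamper and everything else on the worktop where they are.

Things in the scene. Friction and masses are not known exactly. Their poses are not given: they have to be found in the camera images.
- canister: round open steel storage canister, fixed to the worktop, outer diameter 110 mm, height 110 mm, straight bore 98 mm in diameter. Origin: centre of its underside; z up
- canister_mouth (a point): centre of the canister's mouth, level with its rim (110 mm above the worktop). Behind the canister an upright cabinet side panel begins at about x = 0.70, near y = -0.03: cross from left to right nearer the robot than that
- press (a joint): how far the inner plate is pushed down the canister, in m: 0 (top, plate surface 22 mm below the rim) to 0.045 (home, on its stop, plate surface 67 mm below the rim). A spring pushes it up (120 N/m) and its tight gasket rubs with 8 N either way, so about 8 N start it, about 14 N hold it on its stop, and it stays wherever it is left
- plate_top (a point): centre of the flat upper face of the inner plate, a disc 91 mm across in a dark gasket ring; z is the normal of that face. It can rock up to 0.12 rad any way, stiffly (0.04 N m), and sits crooked at the start; a flat tamper pressed on it brings it parallel to the tamper's foot
- tamper_broad: the broad tamper: flat round steel foot 80 mm across and 14 mm high at its rim, tapering to a square dark wood handle 28x28 mm that runs from 34 to 150 mm above the underside; 0.32 to 0.6 kg. Origin: centre of the foot's underside; z up the handle; x and y across the handle's flat sides. Starts upright on the rest board
- tamper_narrow: the narrow tamper, not to be used: foot 50 mm across, the same square handle, 135 mm high. Origin: centre of the underside. Stands upright on the rest board
- rest_board: low fixed wooden board on which both tampers stand, 100 mm (its x) by 220 mm (its y), 18 mm thick. Origin: centre of its underside. The tampers stand about 55 mm either side of its centre along its y
- lid: round wooden plug lid lying knob up: rubber plug 88 mm across and 10 mm deep below a flange 112 mm across, 8 mm thick (10 to 18 mm above the underside), and on it a round knob 32 mm across from 26 to 48 mm above the underside. 0.13 to 0.25 kg. Origin: centre of the plug's underside; closed, that is 10 mm below the rim
- fish_tin: bystander: low round fish tin, 86 mm across, 40 high. Origin: centre of its underside
- spice_left: bystander: small spice jar with mustard-yellow cap, 42 mm across, 96 high, left of the canister (+y). Origin: centre of its underside
- spice_right: bystander: small spice jar with mustard-yellow cap, 42 mm across, 96 high, right of the canister (-y). Origin: centre of its underside
- tall_tin: bystander: round food tin, 75 mm across, 110 high, behind the canister, a little to the right. Origin: centre of its underside
- honey_jar: bystander: glass jar with grey lid, 68 mm across, 94 high, behind the work at the left. Origin: centre of its underside
- tea_box: bystander: flat cardboard box, 75x128x67 mm, behind the canister, a little to the left. Origin: centre of its underside
- rock_b: the inner plate itself (the disc of plate_top); origin 6 mm below its upper face
There are look-alikes about, which are no part of the job. What is shaped like the tamper_broad but purple is not meant.

How it is judged:
On the way, in this order (a step that is already met when the one before it is completed fails the run):
1. the broad tamper is lifted clear of its board (z of tamper_broad in the frame of rest_board above 0.05 m), for 0.1 s.
2. the inner plate is held home and level under the broad tamper (value of joint press above 0.0425 m and angle between plate_top's own z axis and vertical below 0.035 rad and contact force between tamper_broad and rock_b above 4 N), for 0.5 s.
3. the broad tamper stands upright and released on its board again (x of tamper_broad in the frame of rest_board between -0.05 and 0.05 m and y of tamper_broad in the frame of rest_board between -0.11 and 0.11 m and z of tamper_broad in the frame of rest_board between 0.014 and 0.022 m and angle between tamper_broad's own z axis and vertical below 0.05 rad and linear speed of tamper_broad below 0.02 m/s and contact force between tamper_broad and the fingers below 0.1 N), for 0.2 s.
4. the lid is seated on the canister and released (horizontal distance between lid and canister_mouth below 0.0075 m and z of lid in the frame of canister_mouth between -0.0125 and -0.0075 m and angle between lid's own z axis and vertical below 0.03 rad and linear speed of lid below 0.02 m/s and contact force between lid and the fingers below 0.1 N), for 0.2 s.
At the end, for the whole second after the job is handed in: Inner plate at least 42.5 of 45 mm down, within 0.035 rad of level; broad tamper standing upright (0.05 rad) with its axis over the rest board; lid plugged into the canister, centred within 7.5 mm, flange within 2.5 mm of the rim, level within 0.03 rad; both at rest and released (all of step 3 and all of step 4 and value of joint press above 0.0425 m and angle between plate_top's own z axis and vertical below 0.035 rad); the robot touches nothing.
It fails at once if a bystander is pushed aside or knocked over (distance of any of fish_tin, spice_left, spice_right, tall_tin, honey_jar, tea_box from where it was at the start of the episode above 0.03 m or angle between any of fish_tin, spice_left, spice_right, tall_tin, honey_jar, tea_box's own z axis and vertical above 0.5 rad).
It fails at once if the narrow tamper is moved (distance of tamper_narrow from where it was at the start of the episode above 0.03 m).
It fails at once if the inner plate is pressed with the fingers or the narrow tamper (contact force between rock_b and the arm above 1 N or contact force between rock_b and the fingers above 1 N or contact force between rock_b and tamper_narrow above 1 N).
It also fails if it takes over 72 s, if anything falls off the work surface, if the arm or the gripper's body presses on something with over 40 N, if the wrist force passes 120 N, or if a joint passes its speed limit or range.

ROBOT

A 6-joint arm with a two-finger parallel gripper is mounted at the origin on a cart in front of the work surface, level with it; the furniture and walls round the work are solid. World frame = base frame: x ahead of the robot, y to its left, z up, the work surface at z = 0. Lengths are in m, angles in rad, forces in N, time in s.
With the tool pointing down it reaches from about 0.35 to 0.775 m from the base axis. Payload 5.5 kg.
Tool frame: the origin (TCP) lies midway between the tips of the shut fingers; the grasp point (between the pads) lies 19 mm behind it; z points along the fingers, y is the line along which they close (so a half turn about z gives the same grasp; the last joint's range is limited). The gripper opens to 85 mm and grips with 20 to 120 N. Pads are 22 mm wide; open, the fingers measure 114 mm over their backs; the gripper's body (76 mm by 85 mm) begins 54 mm behind the grasp point. The pads swing forward as they close: fully open they stand 13 mm farther back than shut.
Start: joints at [-1.408, 0.313, 0.046, 1.304, 0, 1.431], TCP at [0.171, -0.549, 0.231] pointing down, gripper open.
Joint ranges: [-2.76, 2.76], [-0.86, 1.69], [-1.03, 1.26], [-2.2, 2.34], [-1.47, 1.5], [-3.14, 3.14]. Speed limits (rad/s): [2.57, 2.57, 3.14, 3.14, 3.14, 3.14].

INTERFACE

Orientations are given as a unit quaternion [w, x, y, z].
In Python, from workcell import env gives the robot as it stands. The module is installed in compiled form; this text tells all that it offers.
- The arm moves only by the tool carry_out, never from a script. Its argument "series" is a list of rows, each an object with "delta_rot": the turn, a rotation vector about the world's x, y, z normalised to -1 to 1, where 1 is 0.1 rad, a list of three; "travel": the shift along the world's x, y, z normalised to -1 to 1, where 1 is 0.025 m, a list of three; "fingers": the closure, from -1 (fully open) to 1 (shut). In form: [{"delta_rot": [ax, ay, az], "travel": [tx, ty, tz], "fingers": fingers}, ...]. A call has 1 to 5 rows; each row shifts and turns the commanded pose from where the row before left it; what a row does not reach is not made up. A row lasts 1/8 s, in which the tool goes at most 62.5 mm and 10.7 degrees, less where a joint would pass 70% of its speed; a pose out of reach is approached as far as the arm can. A call with a number of a shift or a turn outside -1 to 1 is refused whole. A call with a gripper value outside its range is refused whole. The fingers move at their own pace and stop on an object; "squeeze" is the grip in N (left out, the last holds). Time passes only in rows, so rows that do not move let the fingers close. It gives the time, the measured TCP pose, the force, the opening and the grip force at its end, in the units of the state.
- env.get_state(): the state, without advancing time (a new reading comes with each control period).
- env.read_camera(name): name is "side" or "top"; returns a dict with "color" (480x640x3 uint8, red, green, blue), "fx", "fy", "cx", "cy" (pixels), "D" ([k1, k2, p1, p2, k3] as OpenCV has them; the pictures are not rectified), "world_from_camera" (4x4, takes a point from camera to world coordinates). Camera axes: x right, y up, looking along -z (the intrinsics and any distortion apply to the point x, -y, -z); pixel columns grow to the right and rows downward; lengths in m; the calibration is good to about 2 mm. A picture is of the moment at which its call begins. There is no depth.
- env.hand_in(): hands the job in; it is judged then, once.
The state is a dict: "clock": time; "joint_pos": joint angles; "qvel": joint speeds; "tau": joint torques, N m; "tcp_pos": TCP position; "orientation": TCP orientation; "wrist_force": force on the tool from outside, world axes, zero at the start; "ft_torque": the same for the moment, N m; "finger_gap": finger opening in m; "grip_force": force on a finger pad.
Only numpy, scipy, OpenCV 4.12 (cv2) and the standard library are available. Lean on these libraries where they do the work, as an engineer would, in place of code of your own. Each camera call takes 0.05 s, during which the arm holds its last target. There are 200 camera calls.

## Working session

There is one attempt and no reset: what is moved stays moved. The work goes in short steps, Python scripts to look and compute and a tool call to move; the robot and the scene stay as the last step left them, time stands still between calls to the robot, and variables do not carry over. Pictures are saved under pics/ and viewed, at most 10 in all, crops included, and the job is handed in when it is done.

Besides the shell and the picture viewer there is one more tool, called after "Call:" as name(argument=value, ...) on one line, values as JSON. carry_out: Moves the arm, as the interface text tells. Its arguments: {"type":"object","properties":{"series":{"type":"array","items":{"type":"object","properties":{"delta_rot":{"type":"array","items":{"type":"number"}},"travel":{"type":"array","items":{"type":"number"}},"fingers":{"type":"number"}}}},"squeeze":{"type":"number"}},"required":["series"]}

```bash
mkdir -p pics; cat > h.py <<'E'
import numpy as np, cv2, json
from workcell import env
def snap(n):
    r=env.read_camera(n); K=np.array([[r['fx'],0,r['cx']],[0,r['fy'],r['cy']],[0,0,1.]])
    return r['color'],K,np.array(r['D'],float),np.array(r['world_from_camera'])
def ray(px,K,D,T):
    u=cv2.undistortPoints(np.array(px,float).reshape(-1,1,2),K,D).reshape(-1,2)
    d=np.c_[u[:,0],-u[:,1],-np.ones(len(u))]@T[:3,:3].T
    return T[:3,3],d
def onz(px,z,c):
    o,d=ray(px,*c[1:]); return o+d*((z-o[2])/d[:,2])[:,None]
def proj(P,c):
    _,K,D,T=c; p=(np.array(P,float).reshape(-1,3)-T[:3,3])@T[:3,:3]
    return cv2.projectPoints(p*[1,-1,-1],np.zeros(3),np.zeros(3),K,D)[0].reshape(-1,2)
def tri(p1,c1,p2,c2):
    o1,d1=ray(p1,*c1[1:]);o2,d2=ray(p2,*c2[1:]);d1=d1[0];d2=d2[0]
    s=np.linalg.lstsq(np.c_[d1,-d2],o2-o1,rcond=None)[0]
    a=o1+s[0]*d1;b=o2+s[1]*d2; return (a+b)/2,np.linalg.norm(a-b)
def save(n,im): cv2.imwrite('pics/'+n,im[...,::-1])
E
python3 - <<'E'
from h import *
for n in('side','top'):
    c=snap(n); save(n+'0.png',c[0]); print(n,c[1],c[2],c[3].round(3))
s=env.get_state();print({k:np.round(v,3) for k,v in s.items()})
E
```

```text
side [[467.36781085   0.         321.97244608]
 [  0.         467.36781085 234.18121251]
 [  0.           0.           1.        ]] [-0.07472328  0.          0.          0.          0.        ] [[-0.906  0.209 -0.367  0.074]
 [-0.422 -0.415  0.806  0.985]
 [ 0.016  0.885  0.465  0.704]
 [ 0.     0.     0.     1.   ]]
top [[543.23429424   0.         321.48906389]
 [  0.         543.23429424 241.19623431]
 [  0.           0.           1.        ]] [-0.03321877  0.          0.          0.          0.        ] [[-0.009  0.998 -0.069  0.438]
 [-1.    -0.008  0.014 -0.011]
 [ 0.013  0.069  0.998  1.709]
 [ 0.     0.     0.     1.   ]]
{'clock': np.float64(0.1), 'joint_pos': array([-1.408,  0.314,  0.045,  1.304, -0.   ,  1.431]), 'qvel': array([ 0.001, -0.001,  0.004, -0.003,  0.   , -0.001]), 'tau': array([ 3.0000e-03, -4.8173e+01,  2.9924e+01,  1.3000e-02, -0.0000e+00,
       -0.0000e+00]), 'tcp_pos': array([ 0.171, -0.548,  0.23 ]), 'orientation': array([-0.001,  0.989,  0.151, -0.   ]), 'wrist_force': array([ 0.305, -0.863,  0.624]), 'ft_torque': array([ 0.102, -0.008, -0.05 ]), 'grip_force': np.float64(0.0), 'finger_gap': np.float64(0.085)}
```

View pics/side0.png

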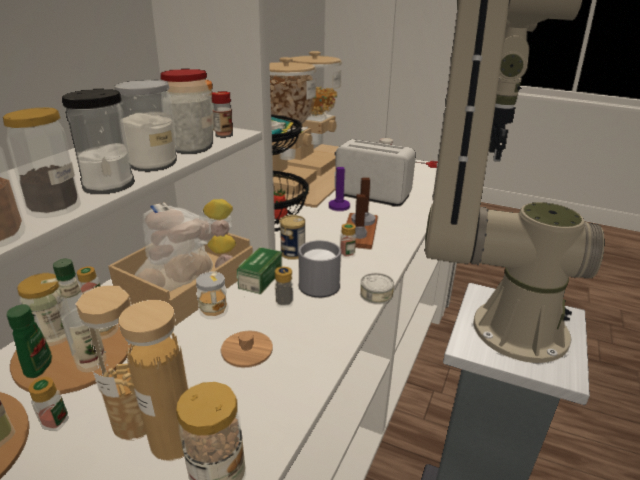

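View pics/top0.png

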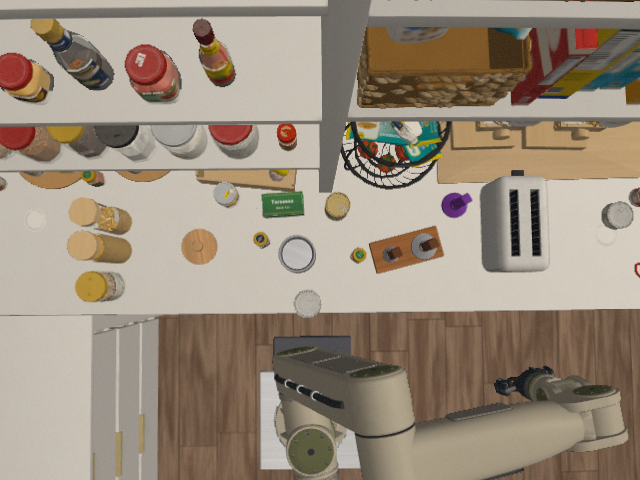

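Side view: canister (320,268), lid (246,347), board with two dark-handled tampers (362,210), purple tamper (340,190), arm at right. Top view: canister (297,254), lid (199,246), board (406,249). Tamper candidates in top view: grey foot with dark handle at the board's right end (425,245), a smaller one at its left (392,254), and a purple one off the board (457,204). By its description, the broad tamper should be the one at (425,245). I'll check that in a close crop.

```bash
python3 - <<'E'
from h import *
t=cv2.imread('pics/top0.png');s=cv2.imread('pics/side0.png')
a=cv2.resize(t[215:285,360:450],None,fx=6,fy=6,interpolation=cv2.INTER_CUBIC)[:,:400+140]
b=cv2.resize(s[165:250,335:400],None,fx=4,fy=4,interpolation=cv2.INTER_CUBIC)
o=np.zeros((420,800,3),np.uint8);o[:,:540]=a;o[:340,540:800]=b
cv2.imwrite('pics/crop1.png',o)
E
```

```text
(no output)
```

View pics/crop1.png

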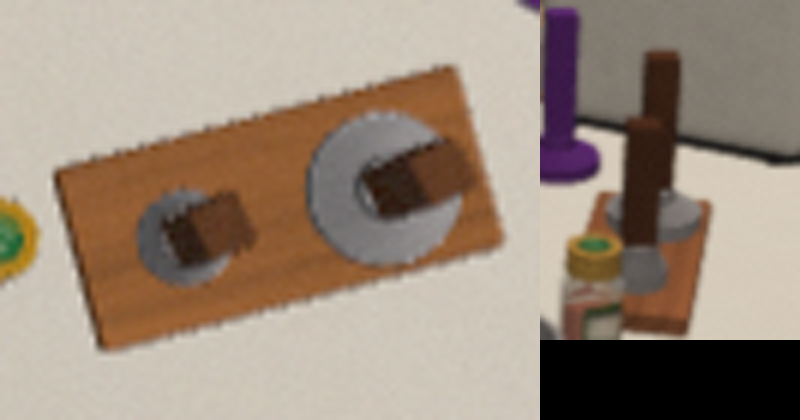

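The crop shows the broad tamper at the board's right end: grey foot centred at crop (387,190), about 155 px across against 90 px for the narrow one, and handle top at crop (440,173). In the side view its handle top is the far one at crop (662,57). Next I'll measure everything.

```bash
cat > m.py <<'E'
from h import *
ct=snap('top');cs=snap('side')
def mask(c,f,box):
    x0,y0,x1,y1=box; hsv=cv2.cvtColor(c[0],cv2.COLOR_RGB2HSV).astype(int)
    m=np.zeros(hsv.shape[:2],np.uint8); m[y0:y1,x0:x1]=f(hsv[y0:y1,x0:x1,0],hsv[y0:y1,x0:x1,1],hsv[y0:y1,x0:x1,2])*255
    return m
def big(m,close=0):
    if close: m=cv2.morphologyEx(m,cv2.MORPH_CLOSE,np.ones((close,close)))
    k=cv2.findContours(m,cv2.RETR_EXTERNAL,cv2.CHAIN_APPROX_NONE)[0]
    return max(k,key=cv2.contourArea).reshape(-1,2)
def circ(P):
    A=np.c_[2*P[:,:2],np.ones(len(P))];s=np.linalg.lstsq(A,(P[:,:2]**2).sum(1),rcond=None)[0]
    r=np.sqrt(s[2]+s[0]**2+s[1]**2); return s[:2],r,np.std(np.linalg.norm(P[:,:2]-s[:2],axis=1))
E
python3 - <<'E'
from m import *
# board
b=big(mask(ct,lambda h,s,v:(s>110)&(h<20)&(v>40),(362,215,450,285)),5)
B=onz(b,0.018,ct)[:,:2]
r=cv2.minAreaRect((B*1000).astype(np.float32));print('board',r)
# tops
for n,a,bb in(('broad',(433.3,243.8),(365.5,178.7)),):
    print(n,tri(a,ct,bb,cs))
print('foot c',onz([(424.5,246.7)],.018+.014,ct))
# handle top face: lighter brown
m=mask(ct,lambda h,s,v:(v>70)&(v<130)&(s>80)&(s<220),(424,234,442,252))
hsv=cv2.cvtColor(ct[0],cv2.COLOR_RGB2HSV)
for y in range(236,252,2): print([tuple(int(q) for q in hsv[y,x]) for x in range(420,444,3)])
# foot circle
f=mask(ct,lambda h,s,v:(s<60),(408,228,442,264)); 
k=cv2.morphologyEx(f,cv2.MORPH_OPEN,np.ones((3,3))); c=big(k,9);h=cv2.convexHull(c).reshape(-1,2)
print('foot bbox',h.min(0),h.max(0),circ(onz(h,.032,ct)))
# lid
for c_,box,nm in((ct,(175,222,225,272),'top'),(cs,(212,325,280,370),'side')):
    l=big(mask(c_,lambda h,s,v:(s>85)&(h<22),box),3); P=onz(l,.018,c_)
    print('lid',nm,l.min(0),l.max(0),circ(P))
# canister rim
for c_,box,nm in((ct,(275,232,320,276),'top'),(cs,(290,235,350,300),'side')):
    g=big(mask(c_,lambda h,s,v:(v<150)if nm=='top' else (v<140)&(s<60),box),5); print(nm,g.min(0),g.max(0),circ(onz(g,.11,c_)))
E
```

```text
board ((527.2901611328125, -298.3847351074219), (96.73968505859375, 217.50704956054688), 14.336289405822754)
broad (array([ 0.53369382, -0.35147278,  0.16954479]), np.float64(0.0012026959110268925))
foot c [[ 0.53409134 -0.35402724  0.032     ]]
[(170, 6, 127), (6, 9, 135), (15, 7, 143), (8, 14, 149), (12, 115, 144), (14, 164, 145), (12, 112, 164), (19, 26, 208)]
[(6, 10, 128), (0, 8, 135), (173, 7, 145), (10, 11, 138), (9, 50, 96), (12, 154, 116), (13, 143, 153), (20, 25, 208)]
[(0, 6, 125), (174, 10, 130), (6, 25, 103), (12, 153, 65), (12, 171, 94), (11, 155, 102), (13, 161, 150), (19, 24, 205)]
[(165, 10, 98), (14, 43, 78), (17, 198, 49), (11, 146, 98), (12, 163, 97), (12, 156, 100), (13, 164, 115), (18, 25, 207)]
[(7, 75, 58), (3, 104, 49), (11, 125, 51), (10, 138, 74), (12, 160, 97), (11, 151, 103), (13, 162, 101), (16, 62, 181)]
[(165, 11, 96), (18, 133, 48), (9, 133, 50), (9, 153, 50), (11, 151, 101), (11, 161, 98), (12, 155, 115), (12, 105, 163)]
[(165, 6, 84), (12, 141, 49), (7, 115, 51), (11, 161, 49), (11, 134, 99), (6, 19, 133), (13, 163, 141), (13, 139, 150)]
[(15, 5, 106), (7, 79, 55), (8, 85, 60), (7, 22, 105), (0, 7, 149), (0, 12, 153), (13, 163, 133), (13, 165, 130)]
foot bbox [408 228] [441 263] (array([ 0.55031861, -0.36695024]), np.float64(0.06696422158433843), np.float64(0.007181724786784697))
lid top [182 229] [216 263] (array([0.54242888, 0.347031  ]), np.float64(0.053527085741116344), np.float64(0.0007938122665434281))
lid side [221 331] [271 366] (array([0.53914135, 0.34696909]), np.float64(0.055545130888855855), np.float64(0.0011765033605511525))
top [278 235] [315 272] (array([0.51154019, 0.03942272]), np.float64(0.053686666168950514), np.float64(0.0013786749106405392))
side [290 235] [341 297] (array([0.50108243, 0.10398679]), np.float64(0.10936743176531118), np.float64(0.032171495580583666))
```

The measured handle top is 0.170 m, against 0.168 expected, and the tamper is at about (0.534,-0.353). The board is yawed about 14° and the lid is near (0.541,0.347). I'm moving above the tamper now, with a quarter turn to keep the last joint in range.

Call:
carry_out(series=[{"travel":[0.968,0.523,0.2],"delta_rot":[0,0,1],"fingers":-1},{"travel":[0.968,0.523,0.2],"delta_rot":[0,0,1],"fingers":-1},{"travel":[0.968,0.523,0],"delta_rot":[0,0,1],"fingers":-1},{"travel":[0.968,0.523,0],"delta_rot":[0,0,1],"fingers":-1},{"travel":[0.968,0.523,0],"delta_rot":[0,0,1],"fingers":-1}], squeeze=100)

```text
clock: 0.82
tcp_pos: [0.2931, -0.4829, 0.2411]
orientation: [-0.0, 0.92, 0.392, 0.0]
wrist_force: [0.2, -0.9, 0.4]
finger_gap: 0.0859
grip_force: 0.0
```

Call:
carry_out(series=[{"travel":[0.968,0.523,0],"delta_rot":[0,0,1],"fingers":-1},{"travel":[0.968,0.523,0],"delta_rot":[0,0,1],"fingers":-1},{"travel":[0.968,0.523,0],"delta_rot":[0,0,1],"fingers":-1},{"travel":[0.968,0.523,0],"delta_rot":[0,0,1],"fingers":-1},{"travel":[0.968,0.523,0],"delta_rot":[0,0,1],"fingers":-1}])

```text
clock: 1.45
tcp_pos: [0.4141, -0.4175, 0.2411]
orientation: [-0.0, 0.794, 0.608, 0.0]
wrist_force: [-0.1, -0.6, 0.9]
finger_gap: 0.0852
grip_force: 0.0
```

Call:
carry_out(series=[{"travel":[0.968,0.523,0],"delta_rot":[0,0,1],"fingers":-1},{"travel":[0.968,0.523,0],"delta_rot":[0,0,1],"fingers":-1},{"travel":[0.968,0.523,0],"delta_rot":[0,0,1],"fingers":-1},{"travel":[0.968,0.523,0],"delta_rot":[0,0,1],"fingers":-1},{"travel":[0.968,0.523,0],"delta_rot":[0,0,1],"fingers":-1}])

```text
clock: 2.08
tcp_pos: [0.5351, -0.3522, 0.241]
orientation: [-0.0, 0.619, 0.785, 0.0]
wrist_force: [0.2, -0.1, -0.2]
finger_gap: 0.0858
grip_force: 0.0
```

Call:
carry_out(series=[{"travel":[0,0,0],"delta_rot":[0,0,0.18],"fingers":-1},{"travel":[0,0,0],"delta_rot":[0,0,0],"fingers":-1}])

```text
clock: 2.33
tcp_pos: [0.5341, -0.3528, 0.241]
orientation: [-0.0, 0.614, 0.79, -0.0]
wrist_force: [0.6, 0.4, -0.9]
finger_gap: 0.0853
grip_force: 0.0
```

Call:
carry_out(series=[{"travel":[0,0,-0.96],"delta_rot":[0,0,0],"fingers":-1},{"travel":[0,0,-0.96],"delta_rot":[0,0,0],"fingers":-1},{"travel":[0,0,-0.96],"delta_rot":[0,0,0],"fingers":-1},{"travel":[0,0,-0.96],"delta_rot":[0,0,0],"fingers":-1},{"travel":[0,0,-0.96],"delta_rot":[0,0,0],"fingers":-1}])

```text
clock: 2.95
tcp_pos: [0.5334, -0.3535, 0.1208]
orientation: [0.0, 0.614, 0.789, -0.0]
wrist_force: [-0.8, 0.3, -0.1]
finger_gap: 0.0853
grip_force: 0.0
```

Call:
carry_out(series=[{"travel":[0,0,0],"delta_rot":[0,0,0],"fingers":1},{"travel":[0,0,0],"delta_rot":[0,0,0],"fingers":1},{"travel":[0,0,0],"delta_rot":[0,0,0],"fingers":1},{"travel":[0,0,0],"delta_rot":[0,0,0],"fingers":1},{"travel":[0,0,0],"delta_rot":[0,0,0],"fingers":1}])

```text
clock: 3.58
tcp_pos: [0.5352, -0.3536, 0.1234]
orientation: [0.002, 0.613, 0.79, -0.0]
wrist_force: [-0.3, 0.0, 5.8]
finger_gap: 0.0272
grip_force: 98.7
```

Call:
carry_out(series=[{"travel":[0,0,0.4],"delta_rot":[0,0,0],"fingers":1},{"travel":[0,0,0.9],"delta_rot":[0,0,0],"fingers":1},{"travel":[0,0,1],"delta_rot":[0,0,0],"fingers":1},{"travel":[0,0,1],"delta_rot":[0,0,0],"fingers":1},{"travel":[0,0,1],"delta_rot":[0,0,0],"fingers":1}])

```text
clock: 4.2
tcp_pos: [0.5341, -0.3524, 0.2294]
orientation: [-0.001, 0.613, 0.79, 0.0]
wrist_force: [0.2, 0.1, -3.1]
finger_gap: 0.0272
grip_force: 98.2
```

Call:
carry_out(series=[{"travel":[0,0,1],"delta_rot":[0,0,0],"fingers":1},{"travel":[0,0,1],"delta_rot":[0,0,0],"fingers":1},{"travel":[0,0,0.9],"delta_rot":[0,0,0],"fingers":1},{"travel":[0,0,0],"delta_rot":[0,0,0],"fingers":1}])

```text
clock: 4.7
tcp_pos: [0.5351, -0.3531, 0.3032]
orientation: [0.002, 0.613, 0.79, 0.0]
wrist_force: [-0.2, -1.3, -4.6]
finger_gap: 0.027
grip_force: 98.4
```

```bash
python3 - <<'E'
from m import *
save('side1.png',cs[0]);save('top1.png',ct[0])
a=cv2.resize(cs[0][70:300,290:410],None,fx=2.5,fy=2.5,interpolation=cv2.INTER_CUBIC)
b=cv2.resize(ct[0][215:295,270:395],None,fx=3.9,fy=3.9,interpolation=cv2.INTER_CUBIC)
b2=cv2.resize(cs[0][230:305,285:365],None,fx=3.5,fy=3.5,interpolation=cv2.INTER_CUBIC)
o=np.zeros((590,800,3),np.uint8);o[:a.shape[0],:300]=a;o[:312,305:305+487]=b;o[318:318+b2.shape[0],305:305+280]=b2
save('crop2.png',o)
print(b.shape,b2.shape)
P=[.5115,.0394,.11];th=np.linspace(0,2*np.pi,8,False)
print(proj(P,cs),proj([[.5115+.055*np.cos(t),.0394+.055*np.sin(t),.11] for t in th],cs).round(0).tolist())
E
```

```text
Traceback (most recent call last):
ValueError: could not broadcast input array from shape (312,488,3) into shape (312,487,3)
```

```bash
python3 - <<'E'
from m import *
a=cv2.resize(cs[0][70:300,290:410],None,fx=2.5,fy=2.5,interpolation=cv2.INTER_CUBIC)
b=cv2.resize(ct[0][215:295,270:392],(488,320),interpolation=cv2.INTER_CUBIC)
b2=cv2.resize(cs[0][230:305,285:365],(280,262),interpolation=cv2.INTER_CUBIC)
o=np.zeros((590,800,3),np.uint8);o[:a.shape[0],:300]=a;o[:320,305:793]=b;o[325:587,305:585]=b2
save('crop2.png',o)
th=np.linspace(0,2*np.pi,8,False)
print(proj([.5115,.0394,.11],cs),proj([[.5115+.055*np.cos(t),.0394+.055*np.sin(t),.11] for t in th],cs).round(1).tolist())
E
```

```text
[[319.21922856 250.56729538]] [[300.2, 245.9], [298.7, 254.0], [309.7, 260.4], [326.7, 261.0], [338.9, 255.4], [339.1, 247.2], [328.0, 241.4], [312.2, 240.9]]
```

View pics/crop2.png

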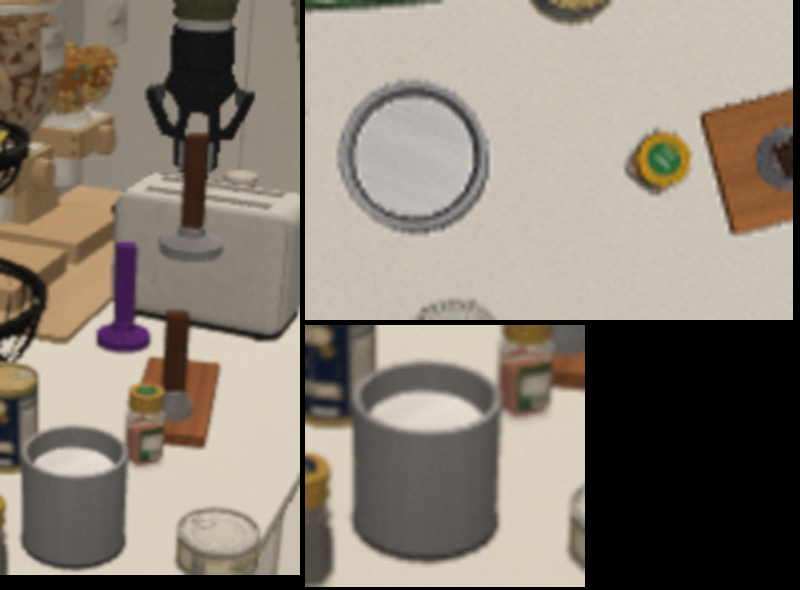

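The tamper hangs straight. The side view confirms the canister rim: x 298.7–340.4 measured against 298.7–340 predicted from (0.5115,0.0394,0.11). Carrying it over now.

Call:
carry_out(series=[{"travel":[-0.06,0.5,0],"delta_rot":[0,0,0],"fingers":1},{"travel":[-0.06,1,0],"delta_rot":[0,0,0],"fingers":1},{"travel":[-0.06,1,0],"delta_rot":[0,0,0],"fingers":1},{"travel":[-0.06,1,0],"delta_rot":[0,0,0],"fingers":1},{"travel":[-0.06,1,0],"delta_rot":[0,0,0],"fingers":1}])

```text
clock: 5.52
tcp_pos: [0.5264, -0.2384, 0.3009]
orientation: [-0.0, 0.613, 0.79, 0.0]
wrist_force: [0.3, 0.2, -3.4]
finger_gap: 0.0269
grip_force: 98.4
```

Call:
carry_out(series=[{"travel":[-0.06,1,0],"delta_rot":[0,0,0],"fingers":1},{"travel":[-0.06,1,0],"delta_rot":[0,0,0],"fingers":1},{"travel":[-0.06,1,0],"delta_rot":[0,0,0],"fingers":1},{"travel":[-0.06,1,0],"delta_rot":[0,0,0],"fingers":1},{"travel":[-0.06,1,0],"delta_rot":[0,0,0],"fingers":1}])

```text
clock: 6.15
tcp_pos: [0.5191, -0.1136, 0.3013]
orientation: [0.0, 0.613, 0.79, 0.0]
wrist_force: [-0.1, 1.0, -3.6]
finger_gap: 0.0266
grip_force: 98.4
```

Call:
carry_out(series=[{"travel":[-0.06,1,0],"delta_rot":[0,0,0],"fingers":1},{"travel":[-0.06,1,0],"delta_rot":[0,0,0],"fingers":1},{"travel":[-0.06,1,0],"delta_rot":[0,0,0],"fingers":1},{"travel":[-0.06,1,0],"delta_rot":[0,0,0],"fingers":1},{"travel":[-0.06,1,0],"delta_rot":[0,0,0],"fingers":1}])

```text
clock: 6.78
tcp_pos: [0.5114, 0.0113, 0.3013]
orientation: [0.0, 0.613, 0.79, 0.0]
wrist_force: [-0.2, -0.2, -2.3]
finger_gap: 0.0268
grip_force: 98.4
```

Call:
carry_out(series=[{"travel":[-0.04,0.7,0],"delta_rot":[0,0,0],"fingers":1},{"travel":[0,0.5,0],"delta_rot":[0,0,0],"fingers":1},{"travel":[0,0,-0.6],"delta_rot":[0,0,0],"fingers":1},{"travel":[0,0,-0.6],"delta_rot":[0,0,0],"fingers":1},{"travel":[0,0,0],"delta_rot":[0,0,0],"fingers":1}])

```text
clock: 7.4
tcp_pos: [0.5097, 0.0392, 0.269]
orientation: [-0.002, 0.614, 0.789, -0.001]
wrist_force: [-0.7, -0.6, -3.4]
finger_gap: 0.0269
grip_force: 98.6
```

```bash
python3 - <<'E'
from m import *
s=env.get_state();p=s['tcp_pos'];print(p,s['orientation'])
for nm,c,box in(('top',ct,(255,215,345,300)),('side',cs,(260,130,380,305))):
    x0,y0,x1,y1=box; im=cv2.resize(c[0][y0:y1,x0:x1],None,fx=3.3,fy=3.3,interpolation=cv2.INTER_CUBIC)
    globals()[nm]=im
o=np.zeros((590,800,3),np.uint8);o[:top.shape[0],:top.shape[1]]=top;o[:side.shape[0],400:400+side.shape[1]]=side
save('crop3.png',o)
z=p[2]-.1054; th=np.linspace(0,2*np.pi,9)[:-1]
F=proj([[p[0]+.04*np.cos(t),p[1]+.04*np.sin(t),z] for t in th],cs);print('foot side pred',F.min(0),F.max(0),((F.min(0)-[260,130])*3.3+[400,0]),((F.max(0)-[260,130])*3.3+[400,0]))
E
```

```text
[0.5107127  0.03917494 0.27079201] [-4.25402699e-04  6.13816636e-01  7.89448444e-01 -3.31443688e-04]
foot side pred [304.66518925 224.64774368] [334.66444198 238.56895537] [547.39512451 312.33755413] [646.39265853 358.27755272]
```

View pics/crop3.png

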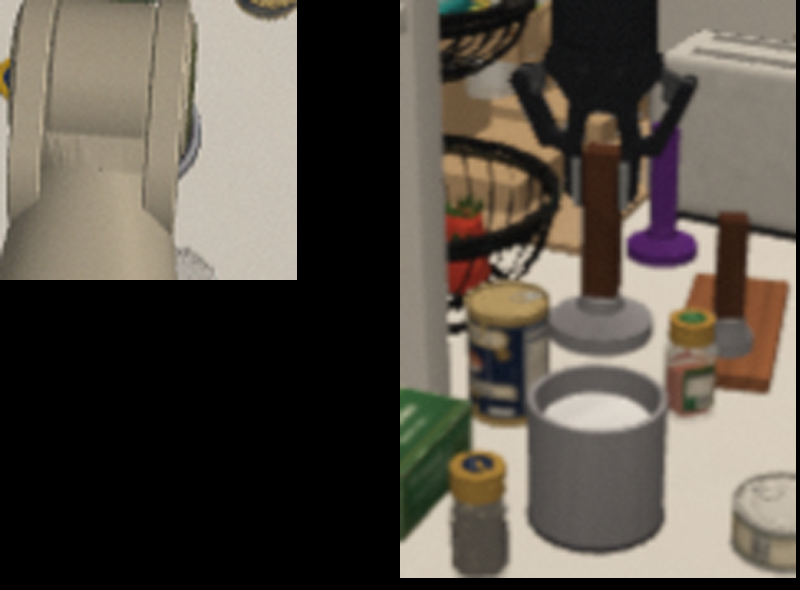

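The foot is centred over the mouth: foot at crop x≈600, canister at ≈597, both about 2–3 px right of prediction. Lowering it.

Call:
carry_out(series=[{"travel":[0,0,-0.6],"delta_rot":[0,0,0],"fingers":1},{"travel":[0,0,-0.6],"delta_rot":[0,0,0],"fingers":1},{"travel":[0,0,-0.6],"delta_rot":[0,0,0],"fingers":1},{"travel":[0,0,-0.6],"delta_rot":[0,0,0],"fingers":1},{"travel":[0,0,-0.4],"delta_rot":[0,0,0],"fingers":1}])

```text
clock: 8.12
tcp_pos: [0.5104, 0.0398, 0.1999]
orientation: [-0.001, 0.613, 0.79, -0.0]
wrist_force: [0.3, -0.8, -3.1]
finger_gap: 0.027
grip_force: 98.7
```

Call:
carry_out(series=[{"travel":[0,0,-0.3],"delta_rot":[0,0,0],"fingers":1},{"travel":[0,0,-0.3],"delta_rot":[0,0,0],"fingers":1},{"travel":[0,0,-0.3],"delta_rot":[0,0,0],"fingers":1},{"travel":[0,0,-0.3],"delta_rot":[0,0,0],"fingers":1},{"travel":[0,0,0],"delta_rot":[0,0,0],"fingers":1}])

```text
clock: 8.75
tcp_pos: [0.5113, 0.0396, 0.1716]
orientation: [0.001, 0.613, 0.79, 0.0]
wrist_force: [-0.3, -0.5, -0.5]
finger_gap: 0.0273
grip_force: 99.0
```

Call:
carry_out(series=[{"travel":[0,0,-0.3],"delta_rot":[0,0,0],"fingers":1},{"travel":[0,0,-0.3],"delta_rot":[0,0,0],"fingers":1},{"travel":[0,0,-0.3],"delta_rot":[0,0,0],"fingers":1},{"travel":[0,0,-0.2],"delta_rot":[0,0,0],"fingers":1},{"travel":[0,0,0],"delta_rot":[0,0,0],"fingers":1}])

```text
clock: 9.38
tcp_pos: [0.5117, 0.0396, 0.1478]
orientation: [0.002, 0.613, 0.79, 0.001]
wrist_force: [-8.0, -0.7, 25.0]
finger_gap: 0.0271
grip_force: 102.1
```

Call:
carry_out(series=[{"travel":[0,0,-0.1],"delta_rot":[0,0,0],"fingers":1},{"travel":[0,0,0],"delta_rot":[0,0,0],"fingers":1},{"travel":[0,0,0],"delta_rot":[0,0,0],"fingers":1},{"travel":[0,0,0],"delta_rot":[0,0,0],"fingers":1},{"travel":[0,0,0],"delta_rot":[0,0,0],"fingers":1}])

```text
clock: 10.0
tcp_pos: [0.5119, 0.0396, 0.1475]
orientation: [0.003, 0.613, 0.79, 0.001]
wrist_force: [-13.2, 0.1, 40.3]
finger_gap: 0.0268
grip_force: 104.1
```

Call:
carry_out(series=[{"travel":[0,0,0],"delta_rot":[0,0,0],"fingers":1},{"travel":[0,0,0],"delta_rot":[0,0,0],"fingers":1},{"travel":[0,0,0],"delta_rot":[0,0,0],"fingers":1},{"travel":[0,0,0],"delta_rot":[0,0,0],"fingers":1},{"travel":[0,0,0],"delta_rot":[0,0,0],"fingers":1}])

```text
clock: 10.62
tcp_pos: [0.5119, 0.0396, 0.1475]
orientation: [0.003, 0.613, 0.79, 0.001]
wrist_force: [-11.6, -0.6, 39.9]
finger_gap: 0.027
grip_force: 104.1
```

```bash
python3 - <<'E'
from m import *
s=env.get_state();print(s['tcp_pos'],s['orientation'],s['wrist_force'],s['ft_torque'])
im=cs[0][150:305,260:380];save('crop4.png',cv2.resize(im,None,fx=3.8,fy=3.8,interpolation=cv2.INTER_CUBIC))
p=s['tcp_pos'];z=p[2]-.1054+.15
print('handle top pred',(proj([p[0],p[1],z],cs)-[260,150])*3.8)
E
```

```text
[0.51188513 0.03956213 0.14752142] [0.00265859 0.61336071 0.78979727 0.00135855] [-11.09425528  -1.04781987  39.80388043] [-0.10592082  3.78937651  0.01460493]
handle top pred [[225.99898712 272.90231186]]
```

View pics/crop4.png

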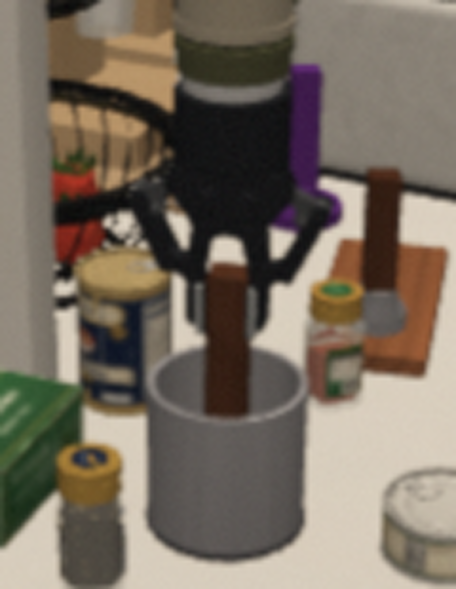

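Held on the stop for over a second with about 40 N. The foot's implied height of 0.042 m matches home at 0.043, and the handle stands vertical at crop (229,268). Lifting and going back.

Call:
carry_out(series=[{"travel":[0,0,0.2],"delta_rot":[0,0,0],"fingers":1},{"travel":[0,0,0.4],"delta_rot":[0,0,0],"fingers":1},{"travel":[0,0,0.8],"delta_rot":[0,0,0],"fingers":1},{"travel":[0,0,1],"delta_rot":[0,0,0],"fingers":1},{"travel":[0,0,1],"delta_rot":[0,0,0],"fingers":1}])

```text
clock: 11.35
tcp_pos: [0.5108, 0.0399, 0.2263]
orientation: [-0.001, 0.613, 0.79, -0.0]
wrist_force: [0.1, 0.5, -3.7]
finger_gap: 0.0272
grip_force: 98.7
```

Call:
carry_out(series=[{"travel":[0,0,1],"delta_rot":[0,0,0],"fingers":1},{"travel":[0,0,1],"delta_rot":[0,0,0],"fingers":1},{"travel":[0,0,0.9],"delta_rot":[0,0,0],"fingers":1},{"travel":[0,0,0.4],"delta_rot":[0,0,0],"fingers":1},{"travel":[0,0,0],"delta_rot":[0,0,0],"fingers":1}])

```text
clock: 11.98
tcp_pos: [0.5113, 0.0398, 0.3087]
orientation: [0.0, 0.613, 0.79, 0.0]
wrist_force: [-0.8, -0.8, -3.4]
finger_gap: 0.027
grip_force: 98.8
```

Call:
carry_out(series=[{"travel":[0.06,-0.5,0],"delta_rot":[0,0,0],"fingers":1},{"travel":[0.06,-1,0],"delta_rot":[0,0,0],"fingers":1},{"travel":[0.06,-1,0],"delta_rot":[0,0,0],"fingers":1},{"travel":[0.06,-1,0],"delta_rot":[0,0,0],"fingers":1},{"travel":[0.06,-1,0],"delta_rot":[0,0,0],"fingers":1}])

```text
clock: 12.6
tcp_pos: [0.518, -0.0743, 0.3076]
orientation: [-0.001, 0.614, 0.79, -0.0]
wrist_force: [0.1, 0.8, -4.1]
finger_gap: 0.0272
grip_force: 98.8
```

Call:
carry_out(series=[{"travel":[0.06,-1,0],"delta_rot":[0,0,0],"fingers":1},{"travel":[0.06,-1,0],"delta_rot":[0,0,0],"fingers":1},{"travel":[0.06,-1,0],"delta_rot":[0,0,0],"fingers":1},{"travel":[0.06,-1,0],"delta_rot":[0,0,0],"fingers":1},{"travel":[0.06,-1,0],"delta_rot":[0,0,0],"fingers":1}])

```text
clock: 13.22
tcp_pos: [0.5253, -0.1993, 0.3075]
orientation: [-0.001, 0.614, 0.79, -0.0]
wrist_force: [-0.1, -0.1, -3.5]
finger_gap: 0.0273
grip_force: 98.8
```

Call:
carry_out(series=[{"travel":[0.06,-1,0],"delta_rot":[0,0,0],"fingers":1},{"travel":[0.06,-1,0],"delta_rot":[0,0,0],"fingers":1},{"travel":[0.06,-1,0],"delta_rot":[0,0,0],"fingers":1},{"travel":[0.06,-1,0],"delta_rot":[0,0,0],"fingers":1},{"travel":[0.06,-1,0],"delta_rot":[0,0,0],"fingers":1}])

```text
clock: 13.85
tcp_pos: [0.5335, -0.3245, 0.3086]
orientation: [-0.0, 0.613, 0.79, 0.0]
wrist_force: [0.1, 0.0, -3.7]
finger_gap: 0.0269
grip_force: 98.8
```

Call:
carry_out(series=[{"travel":[0.04,-0.7,0],"delta_rot":[0,0,0],"fingers":1},{"travel":[0,-0.5,0],"delta_rot":[0,0,0],"fingers":1},{"travel":[0,0,0],"delta_rot":[0,0,0],"fingers":1}])

```text
clock: 14.22
tcp_pos: [0.5344, -0.3535, 0.3084]
orientation: [-0.0, 0.614, 0.789, 0.0]
wrist_force: [0.2, 0.3, -3.7]
finger_gap: 0.0271
grip_force: 98.7
```

```bash
python3 - <<'E'
from m import *
s=env.get_state();print(s['tcp_pos'],s['orientation'],s['wrist_force'])
a=cv2.resize(cs[0][225:305,285:355],(385,440),interpolation=cv2.INTER_CUBIC)
b=cv2.resize(cs[0][60:240,320:410],(295,590),interpolation=cv2.INTER_CUBIC)
o=np.zeros((590,800,3),np.uint8);o[:440,:385]=a;o[:,400:695]=b;save('crop5.png',o)
E
```

```text
[ 0.53445253 -0.35225724  0.30884783] [-1.76273603e-04  6.13294960e-01  7.89853916e-01  2.27310830e-04] [ 0.15568256 -0.53444784 -2.79253559]
```

View pics/crop5.png

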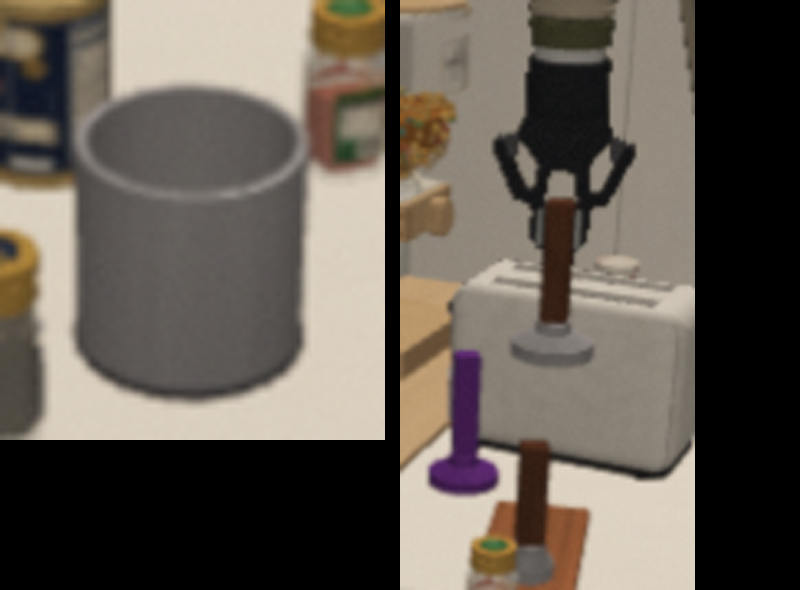

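The canister now looks empty from the side, so the plate is down, and the tamper is upright over its place. Setting it down.

Call:
carry_out(series=[{"travel":[0,0,-1],"delta_rot":[0,0,0],"fingers":1},{"travel":[0,0,-1],"delta_rot":[0,0,0],"fingers":1},{"travel":[0,0,-1],"delta_rot":[0,0,0],"fingers":1},{"travel":[0,0,-1],"delta_rot":[0,0,0],"fingers":1},{"travel":[0,0,-1],"delta_rot":[0,0,0],"fingers":1}])

```text
clock: 14.95
tcp_pos: [0.5346, -0.3516, 0.1836]
orientation: [0.0, 0.613, 0.79, 0.0]
wrist_force: [0.3, -0.7, -3.9]
finger_gap: 0.0267
grip_force: 98.8
```

Call:
carry_out(series=[{"travel":[0,0,-1],"delta_rot":[0,0,0],"fingers":1},{"travel":[0,0,-0.7],"delta_rot":[0,0,0],"fingers":1},{"travel":[0,0,-0.3],"delta_rot":[0,0,0],"fingers":1},{"travel":[0,0,-0.3],"delta_rot":[0,0,0],"fingers":1},{"travel":[0,0,0],"delta_rot":[0,0,0],"fingers":1}])

```text
clock: 15.58
tcp_pos: [0.5345, -0.3525, 0.1264]
orientation: [-0.0, 0.613, 0.79, 0.0]
wrist_force: [-0.1, -0.9, -3.0]
finger_gap: 0.0272
grip_force: 98.6
```

Call:
carry_out(series=[{"travel":[0,0,-0.1],"delta_rot":[0,0,0],"fingers":1},{"travel":[0,0,-0.06],"delta_rot":[0,0,0],"fingers":1},{"travel":[0,0,0],"delta_rot":[0,0,0],"fingers":1}])

```text
clock: 15.95
tcp_pos: [0.5349, -0.3531, 0.1234]
orientation: [0.001, 0.613, 0.79, -0.0]
wrist_force: [-0.5, -0.4, 2.3]
finger_gap: 0.0272
grip_force: 99.1
```

Call:
carry_out(series=[{"travel":[0,0,0],"delta_rot":[0,0,0],"fingers":-1},{"travel":[0,0,0],"delta_rot":[0,0,0],"fingers":-1},{"travel":[0,0,0],"delta_rot":[0,0,0],"fingers":-1},{"travel":[0,0,0],"delta_rot":[0,0,0],"fingers":-1},{"travel":[0,0,0],"delta_rot":[0,0,0],"fingers":-1}])

```text
clock: 16.58
tcp_pos: [0.5345, -0.3528, 0.1223]
orientation: [0.0, 0.613, 0.79, 0.0]
wrist_force: [-0.1, 0.5, 0.2]
finger_gap: 0.0849
grip_force: 0.0
```

Call:
carry_out(series=[{"travel":[0,0,0.3],"delta_rot":[0,0,0],"fingers":-1},{"travel":[0,0,0.8],"delta_rot":[0,0,0],"fingers":-1},{"travel":[0,0,1],"delta_rot":[0,0,0],"fingers":-1},{"travel":[0,0,1],"delta_rot":[0,0,0],"fingers":-1},{"travel":[0,0,1],"delta_rot":[0,0,0],"fingers":-1}])

```text
clock: 17.2
tcp_pos: [0.5345, -0.3528, 0.2263]
orientation: [0.0, 0.613, 0.79, 0.0]
wrist_force: [0.1, -0.5, 0.1]
finger_gap: 0.0853
grip_force: 0.0
```

Call:
carry_out(series=[{"travel":[0,0.5,0.8],"delta_rot":[0,0,0],"fingers":-1},{"travel":[0,1,0],"delta_rot":[0,0,0],"fingers":-1},{"travel":[0,1,0],"delta_rot":[0,0,0],"fingers":-1},{"travel":[0,1,0],"delta_rot":[0,0,0],"fingers":-1},{"travel":[0,1,0],"delta_rot":[0,0,0],"fingers":-1}])

```text
clock: 17.82
tcp_pos: [0.5342, -0.2384, 0.2447]
orientation: [-0.0, 0.613, 0.79, 0.0]
wrist_force: [0.8, -0.8, 0.1]
finger_gap: 0.0851
grip_force: 0.0
```

```bash
python3 - <<'E'
from m import *
# knob: brightness edges within lid top; show crops
a=cv2.resize(ct[0][220:272,173:225],(400,400),interpolation=cv2.INTER_CUBIC)
b=cv2.resize(cs[0][322:372,215:280],(390,300),interpolation=cv2.INTER_CUBIC)
c=cv2.resize(ct[0][230:278,273:321],(290,290),interpolation=cv2.INTER_CUBIC)
d=cv2.resize(cs[0][165:250,335:400],(221,289),interpolation=cv2.INTER_CUBIC)
o=np.zeros((590,800,3),np.uint8);o[:400,:400]=a;o[:300,405:795]=b;o[300:590,405:695]=c;o[301:590,10:231]=0;o[:400,:400]=a
o[405:590,0:141]=cv2.resize(d,(141,185));save('crop6.png',o)
l=big(mask(ct,lambda h,s,v:(s>85)&(h<22),(175,222,225,272)),3);L=cv2.fitEllipse(l)
l2=big(mask(cs,lambda h,s,v:(s>85)&(h<22),(212,325,280,370)),3)
print(L,cv2.fitEllipse(l2))
E
```

```text
((198.95404052734375, 246.17843627929688), (34.071250915527344, 34.61993408203125), 58.90282440185547) ((246.2611846923828, 348.5559997558594), (34.97499084472656, 50.77621841430664), 82.00553894042969)
```

View pics/crop6.png

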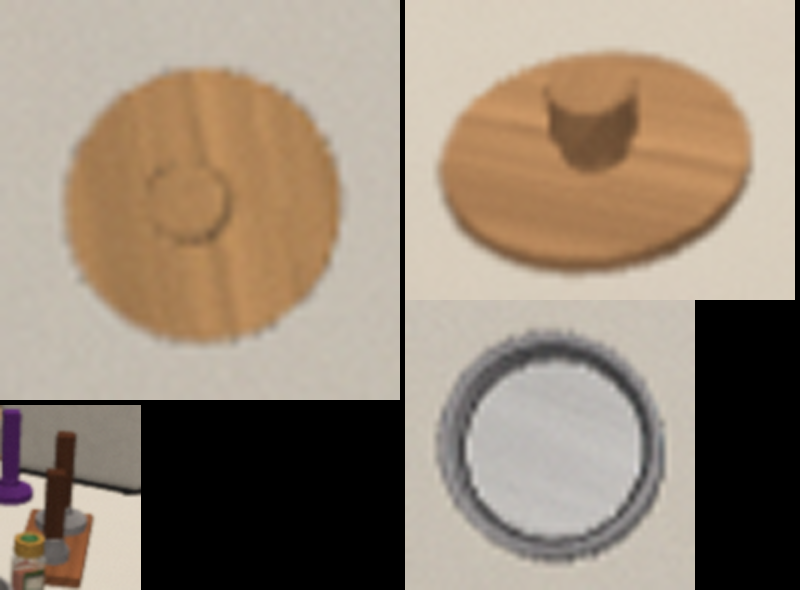

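The tamper stands upright on its board (bottom-left inset) and the plate sits deep and round in the bore. The lid knob's top centre is at crop (188,202) from the top and (591,90) from the side, which I'll triangulate.

```bash
python3 - <<'E'
from m import *
for q in((197.4,246.3),): 
    for w in((246,337),(246,338)): print(tri(q,ct,w,cs))
print(onz([(198.95,246.2)],.018,ct),onz([(246.26,348.0)],.014,cs), onz([(197.4,246.3)],.048,ct),onz([(246,337.3)],.048,cs))
# plate: fit circle of bright disc at home height
g=big(mask(ct,lambda h,s,v:v>175,(284,241,312,268)))
for z in(.043,.088): print(circ(onz(cv2.convexHull(g).reshape(-1,2),z,ct)))
s=env.get_state();print(s['tcp_pos'],s['joint_pos'])
E
```

```text
(array([0.53963657, 0.34541781, 0.04664211]), np.float64(0.0012397382147960327))
(array([0.53967475, 0.34587063, 0.04423676]), np.float64(0.0014903790774724445))
[[0.54221829 0.3470494  0.018     ]] [[0.54163865 0.34402154 0.014     ]] [[0.54009665 0.34543994 0.048     ]] [[0.53753523 0.3473615  0.048     ]]
(array([0.51345408, 0.0404218 ]), np.float64(0.043362339253207774), np.float64(0.0006426038009391924))
(array([0.51140939, 0.03903792]), np.float64(0.04219081521031794), np.float64(0.0006252425188723479))
[ 0.53461812 -0.23936769  0.24496261] [-5.57824999e-01  3.31140843e-01  1.04428066e-01  1.34365805e+00
 -2.85343021e-04  7.61533035e-01]
```

Call:
carry_out(series=[{"travel":[0.01,0.975,0],"delta_rot":[0,0,0],"fingers":-1},{"travel":[0.01,0.975,0],"delta_rot":[0,0,0],"fingers":-1},{"travel":[0.01,0.975,0],"delta_rot":[0,0,0],"fingers":-1},{"travel":[0.01,0.975,0],"delta_rot":[0,0,0],"fingers":-1},{"travel":[0.01,0.975,0],"delta_rot":[0,0,0],"fingers":-1}], squeeze=50)

```text
clock: 18.65
tcp_pos: [0.5355, -0.1172, 0.2447]
orientation: [-0.0, 0.614, 0.79, 0.0]
wrist_force: [0.8, 0.7, -0.2]
finger_gap: 0.0855
grip_force: 0.0
```

Call:
carry_out(series=[{"travel":[0.01,0.975,0],"delta_rot":[0,0,0],"fingers":-1},{"travel":[0.01,0.975,0],"delta_rot":[0,0,0],"fingers":-1},{"travel":[0.01,0.975,0],"delta_rot":[0,0,0],"fingers":-1},{"travel":[0.01,0.975,0],"delta_rot":[0,0,0],"fingers":-1},{"travel":[0.01,0.975,0],"delta_rot":[0,0,0],"fingers":-1}])

```text
clock: 19.27
tcp_pos: [0.5367, 0.0047, 0.2448]
orientation: [-0.0, 0.614, 0.79, 0.0]
wrist_force: [-0.3, -0.1, 0.9]
finger_gap: 0.0857
grip_force: 0.0
```

Call:
carry_out(series=[{"travel":[0.01,0.975,0],"delta_rot":[0,0,0],"fingers":-1},{"travel":[0.01,0.975,0],"delta_rot":[0,0,0],"fingers":-1},{"travel":[0.01,0.975,0],"delta_rot":[0,0,0],"fingers":-1},{"travel":[0.01,0.975,0],"delta_rot":[0,0,0],"fingers":-1},{"travel":[0.01,0.975,0],"delta_rot":[0,0,0],"fingers":-1}])

```text
clock: 19.9
tcp_pos: [0.5379, 0.1265, 0.2447]
orientation: [-0.0, 0.614, 0.79, -0.0]
wrist_force: [1.4, -0.3, -0.1]
finger_gap: 0.0854
grip_force: 0.0
```

Call:
carry_out(series=[{"travel":[0.01,0.975,0],"delta_rot":[0,0,0],"fingers":-1},{"travel":[0.01,0.975,0],"delta_rot":[0,0,0],"fingers":-1},{"travel":[0.01,0.975,0],"delta_rot":[0,0,0],"fingers":-1},{"travel":[0.01,0.975,0],"delta_rot":[0,0,0],"fingers":-1},{"travel":[0.01,0.975,0],"delta_rot":[0,0,0],"fingers":-1}])

```text
clock: 20.52
tcp_pos: [0.539, 0.2483, 0.2447]
orientation: [-0.0, 0.614, 0.79, -0.0]
wrist_force: [-1.1, -0.1, 0.2]
finger_gap: 0.0853
grip_force: 0.0
```

Call:
carry_out(series=[{"travel":[0.01,0.975,0],"delta_rot":[0,0,0],"fingers":-1},{"travel":[0.01,0.975,0],"delta_rot":[0,0,0],"fingers":-1},{"travel":[0.01,0.975,0],"delta_rot":[0,0,0],"fingers":-1},{"travel":[0.01,0.975,0],"delta_rot":[0,0,0],"fingers":-1},{"travel":[0,0,0],"delta_rot":[0,0,0],"fingers":-1}])

```text
clock: 21.15
tcp_pos: [0.5398, 0.3464, 0.2442]
orientation: [-0.0, 0.613, 0.79, -0.0]
wrist_force: [0.5, -0.4, 0.2]
finger_gap: 0.0854
grip_force: 0.0
```

Call:
carry_out(series=[{"travel":[0.02,0,-1],"delta_rot":[0,0,0],"fingers":-1},{"travel":[0,0,-1],"delta_rot":[0,0,0],"fingers":-1},{"travel":[0,0,-1],"delta_rot":[0,0,0],"fingers":-1},{"travel":[0,0,-1],"delta_rot":[0,0,0],"fingers":-1},{"travel":[0,0,-1],"delta_rot":[0,0,0],"fingers":-1}])

```text
clock: 21.78
tcp_pos: [0.5408, 0.3439, 0.1191]
orientation: [0.0, 0.614, 0.789, -0.0]
wrist_force: [0.1, 0.3, -1.1]
finger_gap: 0.0852
grip_force: 0.0
```

Call:
carry_out(series=[{"travel":[0,0,-1],"delta_rot":[0,0,0],"fingers":-1},{"travel":[0,0,-1],"delta_rot":[0,0,0],"fingers":-1},{"travel":[0,0,-1],"delta_rot":[0,0,0],"fingers":-1},{"travel":[0,0,-0.86],"delta_rot":[0,0,0],"fingers":-1},{"travel":[0,0,0],"delta_rot":[0,0,0],"fingers":-1}])

```text
clock: 22.4
tcp_pos: [0.5392, 0.3433, 0.0214]
orientation: [-0.001, 0.614, 0.789, -0.002]
wrist_force: [1.0, 0.9, 0.1]
finger_gap: 0.085
grip_force: 0.0
```

Call:
carry_out(series=[{"travel":[0,0,0],"delta_rot":[0,0,0],"fingers":1},{"travel":[0,0,0],"delta_rot":[0,0,0],"fingers":1},{"travel":[0,0,0],"delta_rot":[0,0,0],"fingers":1},{"travel":[0,0,0],"delta_rot":[0,0,0],"fingers":1},{"travel":[0,0,0],"delta_rot":[0,0,0],"fingers":1}])

```text
clock: 23.02
tcp_pos: [0.5418, 0.3451, 0.0246]
orientation: [0.001, 0.613, 0.79, 0.001]
wrist_force: [-0.7, 0.2, 6.1]
finger_gap: 0.0306
grip_force: 50.1
```

Call:
carry_out(series=[{"travel":[0,0,0.4],"delta_rot":[0,0,0],"fingers":1},{"travel":[0,0,1],"delta_rot":[0,0,0],"fingers":1},{"travel":[0,0,1],"delta_rot":[0,0,0],"fingers":1},{"travel":[0,0,1],"delta_rot":[0,0,0],"fingers":1},{"travel":[0,0,1],"delta_rot":[0,0,0],"fingers":1}])

```text
clock: 23.65
tcp_pos: [0.5404, 0.3446, 0.134]
orientation: [-0.0, 0.613, 0.79, -0.0]
wrist_force: [-0.2, -0.2, -1.8]
finger_gap: 0.0306
grip_force: 49.7
```

Call:
carry_out(series=[{"travel":[0,0,1],"delta_rot":[0,0,0],"fingers":1},{"travel":[0,0,0.8],"delta_rot":[0,0,0],"fingers":1},{"travel":[-0.09,-0.5,0],"delta_rot":[0,0,0],"fingers":1},{"travel":[-0.09,-0.9,0],"delta_rot":[0,0,0],"fingers":1},{"travel":[-0.09,-0.9,0],"delta_rot":[0,0,0],"fingers":1}])

```text
clock: 24.28
tcp_pos: [0.533, 0.2857, 0.1768]
orientation: [-0.001, 0.613, 0.79, -0.001]
wrist_force: [-0.2, 0.1, -1.9]
finger_gap: 0.0302
grip_force: 49.8
```

Call:
carry_out(series=[{"travel":[-0.09,-0.9,0],"delta_rot":[0,0,0],"fingers":1},{"travel":[-0.09,-0.9,0],"delta_rot":[0,0,0],"fingers":1},{"travel":[-0.09,-0.9,0],"delta_rot":[0,0,0],"fingers":1},{"travel":[-0.09,-0.9,0],"delta_rot":[0,0,0],"fingers":1},{"travel":[-0.09,-0.9,0],"delta_rot":[0,0,0],"fingers":1}])

```text
clock: 24.9
tcp_pos: [0.5227, 0.1732, 0.1783]
orientation: [0.0, 0.614, 0.79, 0.0]
wrist_force: [-0.0, -0.1, -2.5]
finger_gap: 0.0303
grip_force: 49.8
```

Call:
carry_out(series=[{"travel":[-0.09,-0.9,0],"delta_rot":[0,0,0],"fingers":1},{"travel":[-0.09,-0.9,0],"delta_rot":[0,0,0],"fingers":1},{"travel":[-0.09,-0.9,0],"delta_rot":[0,0,0],"fingers":1},{"travel":[-0.09,-0.9,0],"delta_rot":[0,0,0],"fingers":1},{"travel":[-0.09,-0.9,0],"delta_rot":[0,0,0],"fingers":1}])

```text
clock: 25.52
tcp_pos: [0.5113, 0.0608, 0.1784]
orientation: [0.0, 0.614, 0.79, 0.0]
wrist_force: [-0.7, 0.9, -2.1]
finger_gap: 0.0303
grip_force: 49.8
```

Call:
carry_out(series=[{"travel":[0,0,0],"delta_rot":[0,0,0],"fingers":1},{"travel":[0,0,0],"delta_rot":[0,0,0],"fingers":1}])

```text
clock: 25.78
tcp_pos: [0.5116, 0.0621, 0.1784]
orientation: [0.0, 0.614, 0.79, 0.0]
wrist_force: [-0.0, 0.2, -1.4]
finger_gap: 0.0307
grip_force: 49.8
```

Call:
carry_out(series=[{"travel":[0,-0.46,0],"delta_rot":[0,0,0],"fingers":1},{"travel":[0,-0.46,0],"delta_rot":[0,0,0],"fingers":1},{"travel":[0,0,-0.5],"delta_rot":[0,0,0],"fingers":1},{"travel":[0,0,-0.4],"delta_rot":[0,0,0],"fingers":1},{"travel":[0,0,0],"delta_rot":[0,0,0],"fingers":1}])

```text
clock: 26.4
tcp_pos: [0.5106, 0.0395, 0.1543]
orientation: [-0.001, 0.613, 0.79, -0.001]
wrist_force: [0.3, -0.3, -1.0]
finger_gap: 0.0301
grip_force: 49.8
```

```bash
python3 - <<'E'
from m import *
s=env.get_state();p=s['tcp_pos'];print(p)
save('crop7.png',cv2.resize(cs[0][190:300,270:370],None,fx=5,fy=5,interpolation=cv2.INTER_CUBIC))
th=np.linspace(0,2*np.pi,73)
for r,x,y,z in((.056,p[0],p[1]+.0009,p[2]-.0246+.018),(.055,.5115,.0394,.11)):
    F=(proj([[x+r*np.cos(t),y+r*np.sin(t),z] for t in th],cs)-[270,190])*5;print(F.min(0),F.max(0))
E
```

```text
[0.51145921 0.03948533 0.15546258]
[135.34965378 186.7166145 ] [357.19018562 291.31124647]
[138.84716178 251.76773291] [353.26756015 358.21137516]
```

View pics/crop7.png

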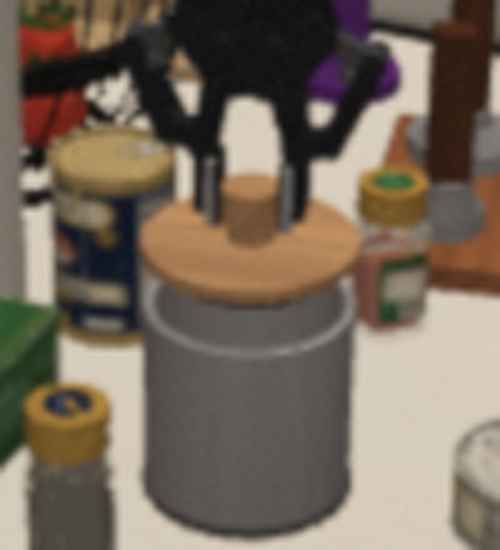

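The lid is level and centred: lid x 140–360, canister x 142–354 in the crop. Lowering it in.

Call:
carry_out(series=[{"travel":[0,0,-0.3],"delta_rot":[0,0,0],"fingers":1},{"travel":[0,0,-0.3],"delta_rot":[0,0,0],"fingers":1},{"travel":[0,0,-0.3],"delta_rot":[0,0,0],"fingers":1},{"travel":[0,0,-0.3],"delta_rot":[0,0,0],"fingers":1},{"travel":[0,0,-0.05],"delta_rot":[0,0,0],"fingers":1}])

```text
clock: 27.12
tcp_pos: [0.5116, 0.0392, 0.1246]
orientation: [0.0, 0.613, 0.79, 0.0]
wrist_force: [-1.2, 0.6, 7.9]
finger_gap: 0.0305
grip_force: 50.4
```

Call:
carry_out(series=[{"travel":[0,0,-0.05],"delta_rot":[0,0,0],"fingers":1},{"travel":[0,0,0],"delta_rot":[0,0,0],"fingers":1}])

```text
clock: 27.38
tcp_pos: [0.5117, 0.0392, 0.1246]
orientation: [0.0, 0.613, 0.79, 0.0]
wrist_force: [-3.9, 0.5, 8.8]
finger_gap: 0.0301
grip_force: 50.8
```

Seated exactly at the expected height of 0.1246. Releasing and withdrawing.

Call:
carry_out(series=[{"travel":[0,0,0],"delta_rot":[0,0,0],"fingers":-1},{"travel":[0,0,0],"delta_rot":[0,0,0],"fingers":-1},{"travel":[0,0,0],"delta_rot":[0,0,0],"fingers":-1},{"travel":[0,0,0],"delta_rot":[0,0,0],"fingers":-1},{"travel":[0,0,0.2],"delta_rot":[0,0,0],"fingers":-1}])

```text
clock: 28.0
tcp_pos: [0.5113, 0.0393, 0.1281]
orientation: [-0.0, 0.613, 0.79, -0.0]
wrist_force: [0.1, -0.5, 0.6]
finger_gap: 0.0854
grip_force: 0.0
```

Call:
carry_out(series=[{"travel":[0,0,0.5],"delta_rot":[0,0,0],"fingers":-1},{"travel":[0,0,1],"delta_rot":[0,0,0],"fingers":-1},{"travel":[0,0,1],"delta_rot":[0,0,0],"fingers":-1},{"travel":[0,0,1],"delta_rot":[0,0,0],"fingers":-1},{"travel":[0,0,1],"delta_rot":[0,0,0],"fingers":-1}])

```text
clock: 28.62
tcp_pos: [0.5119, 0.0393, 0.2428]
orientation: [0.001, 0.613, 0.79, 0.0]
wrist_force: [0.9, 0.0, -0.3]
finger_gap: 0.0852
grip_force: 0.0
```

Call:
carry_out(series=[{"travel":[0,0,0.8],"delta_rot":[0,0,0],"fingers":-1},{"travel":[0,0,0],"delta_rot":[0,0,0],"fingers":-1},{"travel":[0,0,0],"delta_rot":[0,0,0],"fingers":-1}])

```text
clock: 29.0
tcp_pos: [0.5115, 0.0393, 0.2605]
orientation: [-0.0, 0.613, 0.79, -0.0]
wrist_force: [-0.3, 0.3, 0.2]
finger_gap: 0.0853
grip_force: 0.0
```

```bash
python3 - <<'E'
from m import *
save('crop8.png',cv2.resize(cs[0][165:305,270:400],None,fx=4,fy=4,interpolation=cv2.INTER_CUBIC))
E
```

```text
(no output)
```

View pics/crop8.png

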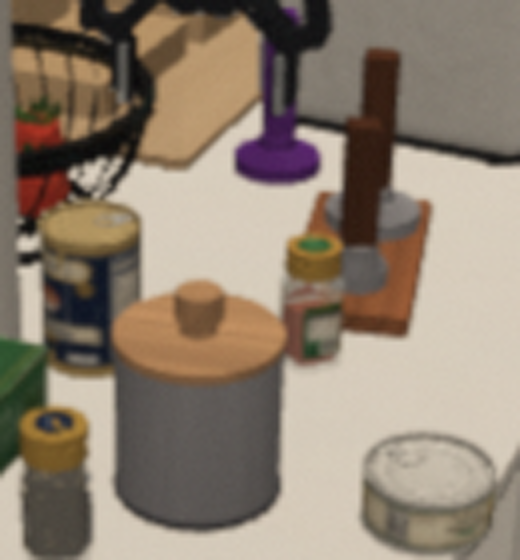

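The lid sits flush at crop (198,335), both tampers stand upright on the board, and the gripper is clear. Handing in.

```bash
python3 -c "
from workcell import env
print(env.hand_in())"
```

```text
the job is handed in; nothing more can be done
None
```

The job is handed in at about 29 s: the plate was pressed home and held, the broad tamper stands upright on its board, and the lid sits flush on the canister; the judge's result was not shown, and I read the plate's level only from the press and camera views.

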